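# Work a seized push-on dummy load off a duplexer port and put it away

## Robot

A 6-joint arm with a two-finger parallel gripper is mounted at the origin on the work surface. World frame = base frame: x ahead of the robot, y to its left, z up, the work surface at z = 0. Lengths are in m, angles in rad, forces in N, time in s.
With the tool pointing down it reaches from about 0.325 to 0.75 m from the base axis. Payload 7.6 kg.
Tool frame: the origin (TCP) lies at the very end of the fingers, on their centre line; the grasp point (between the pads) lies 19 mm behind it (bot.hold_point_z is the distance from the TCP to the grasp point, in m); z points along the fingers, y is the line along which they close (so a half turn about z gives the same grasp; the last joint's range is limited). The gripper opens to 85 mm and grips with 20 to 120 N. Pads are 22 mm wide; open, the fingers measure 114 mm over their backs; the gripper's body (76 mm by 85 mm) begins 54 mm behind the grasp point. The pads swing forward as they close: fully open they stand 13 mm farther back than shut.
Start: joints at [-1.401, 0.052, 1.401, -0, 1.689, -0.07], TCP at [0.125, -0.51, 0.231] pointing down, gripper open.
Joint ranges: [-2.9, 2.9], [-0.91, 2.17], [0.12, 2.37], [-1.06, 4.2], [0.26, 2.73], [-2.93, 2.93]. Speed limits (rad/s): [2.57, 2.57, 3.01, 3.14, 3.14, 3.14].

## Interface

Orientations are given as a unit quaternion [x, y, z, w].
In Python, from bench import readout, read_camera, ticket, bot gives the robot as it stands.
- The arm moves only by the shell command python3 -m creep 'ROWS'. ROWS is JSON, a list of rows, each a list of 7 numbers: the turn, a rotation vector about the world's x, y, z in rad, then the shift along the world's x, y, z in m, then the finger opening in m, from 0 to 0.0854. In form: [[ax, ay, az, tx, ty, tz, grip], ...]. A call has 1 to 10 rows; each row shifts and turns the commanded pose from where the row before left it; what a row does not reach is not made up. A row lasts 1/12 s, in which the tool goes at most 41.7 mm and 7.16 degrees, less where a joint would pass 70% of its speed; a pose out of reach is approached as far as the arm can. A call is refused whole if a number of a shift passes 0.0417 or a number of a turn 0.125, either way. A call with a gripper value outside its range is refused whole. The fingers move at their own pace and stop on an object; the grip force is fixed at half the most. Time passes only in rows, so rows that do not move let the fingers close. It gives the time, the measured TCP pose, the force, the opening and the grip force at its end, in the units of the state.
- readout.get_obs(): the state, without advancing time (a new reading comes with each control period).
- read_camera(name): name is "side" or "top"; returns a dict with "img" (480x640x3 uint8, blue, green, red), "range_z" (480x640 float32, m along the optical axis (not along the pixel's ray), 0 where there is no reading), "fx", "fy", "cx", "cy" (pixels), "cam_to_world" (4x4, takes a point from camera to world coordinates). Camera axes: x right, y down, z forward; pixel columns grow to the right and rows downward; lengths in m; the calibration is good to about 2 mm. A picture is of the moment at which its call begins.
- ticket.hand_in(): hands the job in; it is judged then, once.
The state is a dict: "time_s": time; "joint_positions": joint angles; "joint_vel": joint speeds; "effort": joint torques, N m; "position": TCP position; "orientation": TCP orientation; "contact_force": force on the tool from outside, world axes, zero at the start; "moment": the same for the moment, N m; "finger_gap": finger opening in m; "gripper_force": force on a finger pad.
Only numpy, scipy, OpenCV 4.12 (cv2) and the standard library are available. Lean on these libraries where they do the work, as an engineer would, in place of code of your own. Each camera call takes 0.05 s, during which the arm holds its last target. There are 200 camera calls.

## Task

The push-on dummy load on the middle port of the duplexer has seized. The duplexer only stands on the bench, so a straight pull brings it along: grip the load, work it loose by twisting it back and forth while you ease it upwards, and then set it down (do not drop it) in the empty middle compartment of the accessory tray. Do not drag, tip or lift the duplexer, and leave the adapters in the tray where they are.

Things in the scene. Friction and masses are not known exactly. Their poses are not given: they have to be found in the camera images.
- duplexer: Loose aluminium block, 140 x 240 x 65 mm (its x, y, z), about 4 kg, flat on the bench, not clamped. Origin at the centre of its underside, z up. On its lid: three steel ports at x = 0, y = -85, 0 and 85 mm, the outer two under steel dust caps 19 mm high, and two rows of brass tuning screws up to 16 mm high at x = -40 and 40 mm. Some 40 N straight up at the middle port lifts it off the bench.
- port (a point): Centre of the mouth of the middle port, 86 mm above the bench; axes as the duplexer's, z up. The port is a steel barrel, 25 mm outer diameter, 21 mm deep, with four spring contacts inside that grip the load's shank. Raised about 14 mm the shank comes free of the contacts; 17 mm clears the port.
- load: Seized dummy load, 65 mm high, about 0.16 kg, upright in the middle port. Origin at the shank's lower end on its axis, z up the axis, x along the duplexer's x at first (pale line on top towards +x). From below: brass shank 16 mm across, 17 mm long, inside the port at first; finned dark steel body 30 mm across, z 17 to 39 mm; knurled grip 28 mm across, z 41 to 65 mm, flat top.
- load_mid (a point): Centre of the load, on its axis 32.5 mm above its lower end; axes as the load's. Behaviour: the shank rubs with about 60 N (50 to 75) against whichever way it slides, so a straight pull needs all of that. While it turns (about 0.5 N m, either way, no stops) 10 to 20 N upwards creeps it up, 1 to 2.5 mm in a swing of 0.9 rad.
- load_grip (a point): Centre of the load's knurled grip, on its axis, 53 mm above its lower end and 12 mm below its top; axes as the load's.
- well (a point): Centre of the floor, 4 mm above the bench, of the empty middle compartment of the accessory tray; axes as the tray's. The tray is a dark plastic box fixed to the bench left or right of the duplexer, 270 x 120 mm (x, y), 25 mm high, walls and two dividers 4 mm thick; three compartments along x, each about 85 x 112 mm inside; the outer two hold adapters up to 24 mm high.
- adapter_a: Small coaxial adapter, 20 mm in diameter, 24 mm high, standing in the tray's -x compartment; origin at the centre of its underside. Bystander.
- adapter_b: Right-angle adapter, 16 mm cube with a stub, in the tray's +x compartment; origin at the centre of its underside. Bystander.
- adapter_c: Small coaxial adapter like adapter_a, in the tray's +x compartment; origin at the centre of its underside. Bystander.
Not all that is in view belongs to the job. Leave any blue look-alike of the load alone.

How it is judged:
By the outcome, as a careful person would: the job done as asked, in the order asked, and still so for the second after the job is handed in, with the robot touching nothing.
It also fails if it takes over 61 s, if anything falls off the work surface, if the arm or the gripper's body presses on something with over 40 N, if the wrist force passes 120 N, or if a joint passes its speed limit or range.

## Working session

There is one attempt and no reset: what is moved stays moved. The work goes in short steps, Python scripts to look and compute and a shell command to move; the robot and the scene stay as the last step left them, time stands still between calls to the robot, and variables do not carry over. Pictures are saved under pics/ and viewed, at most 10 in all, crops included, and the job is handed in when it is done.

```bash
mkdir -p pics; cat > h.py <<'E'
import numpy as np,cv2
from bench import readout, read_camera, ticket, bot
def pts(c):
    v,u=np.mgrid[0:480,0:640]; z=c["range_z"]
    p=np.stack([(u-c["cx"])/c["fx"]*z,(v-c["cy"])/c["fy"]*z,z,np.ones_like(z)],-1)
    return (p@np.array(c["cam_to_world"]).T)[...,:3]
def ray(c,u,v,h):
    T=np.array(c["cam_to_world"]); d=T[:3,:3]@[(u-c["cx"])/c["fx"],(v-c["cy"])/c["fy"],1]
    o=T[:3,3]; return o+d*(h-o[2])/d[2]
E
python3 - <<'E'
from h import *
for n in("top","side"):
    c=read_camera(n); cv2.imwrite(f"pics/{n}0.png",c["img"]); print(n,c["fx"],np.round(c["cam_to_world"],3).tolist())
    np.savez(f"pics/{n}0.npz",**c)
print(readout.get_obs())
E
```

```text
top 454.7801822861183 [[0.01, -0.994, 0.106, 0.436], [-1.0, -0.01, 0.002, 0.015], [-0.001, -0.106, -0.994, 1.283], [0.0, 0.0, 0.0, 1.0]]
side 579.6444457065979 [[-0.985, -0.094, 0.144, 0.378], [-0.172, 0.569, -0.804, 0.961], [-0.007, -0.817, -0.577, 0.778], [0.0, 0.0, 0.0, 1.0]]
{'time_s': 0.1, 'joint_positions': array([-1.40129382e+00,  5.27758626e-02,  1.40161983e+00, -1.15475748e-05,
        1.68861850e+00, -7.02840029e-02]), 'joint_vel': array([-0.0002735 , -0.00104966, -0.00259537,  0.00036122,  0.00022701,
        0.00126372]), 'effort': array([ 1.44451013e-03, -3.82583320e+01, -3.60983670e+01, -3.13316843e-05,
        4.78243324e-03, -9.67895033e-06]), 'position': array([ 0.12466621, -0.50970291,  0.23055726]), 'orientation': array([ 9.92821239e-01,  1.19605527e-01, -4.09734077e-05, -7.09609551e-04]), 'contact_force': array([ 0.62886827,  0.4338373 , -0.22919315]), 'moment': array([-0.01352972, -0.04347808, -0.00318954]), 'gripper_force': 0.0, 'finger_gap': 0.08535296227305192}
```

View pics/top0.png

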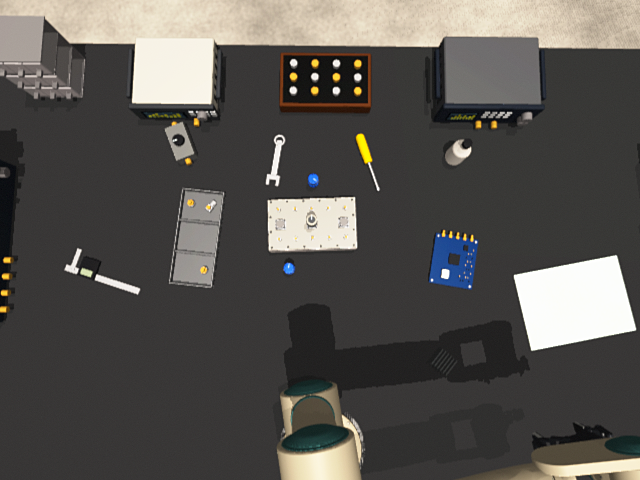

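View pics/side0.png

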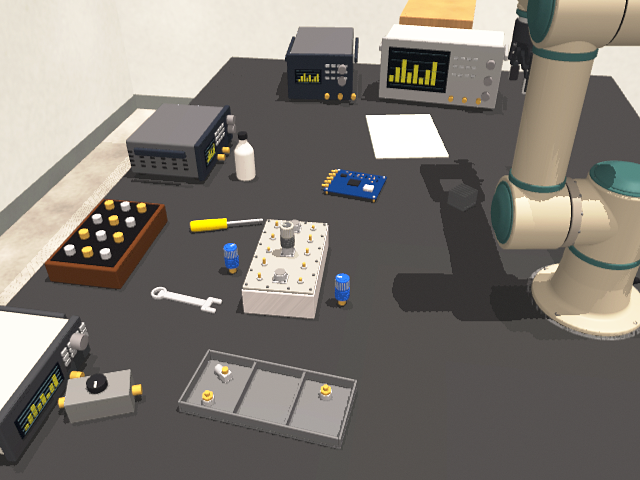

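The top view shows the duplexer at about (312,224) with the grey load on its middle port at (312,218). The two blue look-alikes stand free on the bench at (313,180) and (289,268). The tray is at (197,238), with its empty middle compartment there too. The side view agrees: load at (288,237), blue ones at (231,258) and (342,289), tray compartment at (268,393). The candidates are the grey one in the port and the two blue ones. The grey one fits because it is dark steel, in the middle port and not blue. Next I confirm it in a crop and measure.

```bash
python3 - <<'E'
from h import *
c=np.load("pics/top0.npz"); P=pts(c); im=c["img"]
s=np.load("pics/side0.npz"); Ps=pts(s)
a=cv2.resize(im[185:265,255:370],None,fx=5,fy=5,interpolation=cv2.INTER_CUBIC)
b=cv2.resize(s["img"][205:325,220:365],None,fx=3,fy=3,interpolation=cv2.INTER_CUBIC)
o=np.zeros((400,1010-235,3),np.uint8); o=np.zeros((600,800,3),np.uint8)
a=cv2.resize(a,(460,320)); o[:320,:460]=a; o[:276,465:800]=cv2.resize(b,(335,276))
t=cv2.resize(im[180:295,160:235],None,fx=2.4,fy=2.4); o[322:322+t.shape[0],:t.shape[1]]=t
cv2.imwrite("pics/crop1.png",o)
for n,Q in(("top",P),("side",Ps)):
    z=Q[...,2]; m=(abs(Q[...,0]-.5)<.12)&(abs(Q[...,1])<.2)
    k=m&(z>.125)&(z<.142); q=Q[k]; print(n,"loadtop",len(q),q.mean(0),q.min(0),q.max(0))
    k=m&(z>.06)&(z<.07); q=Q[k][:,:2].astype(np.float32); print(" lid",len(q),cv2.minAreaRect(q))
    k=(z>.019)&(z<.029)&(abs(Q[...,1]-.27)<.13)&(abs(Q[...,0]-.43)<.2); q=Q[k][:,:2].astype(np.float32); print(" tray",len(q),cv2.minAreaRect(q))
# tray by bright rim? corners via ray
E
```

```text
top loadtop 92 [0.60627035 0.03446961 0.13465312] [0.59352122 0.02196595 0.12622446] [0.61992225 0.0476085  0.1404053 ]
 lid 2330 ((0.5478320121765137, 0.032403364777565), (0.14654959738254547, 0.23788248002529144), 1.1322147846221924)
 tray 295 ((0.5307342410087585, 0.2729284465312958), (0.19741934537887573, 0.25199368596076965), 1.1694934368133545)
side loadtop 137 [0.60561655 0.03748955 0.1337793 ] [0.59301862 0.0208421  0.1253387 ] [0.61979091 0.04816307 0.1405764 ]
 lid 2494 ((0.5458446145057678, 0.032095976173877716), (0.1482679694890976, 0.24576494097709656), 0.05112936347723007)
 tray 1209 ((0.5302605032920837, 0.2726197838783264), (0.25409284234046936, 0.19873353838920593), 89.94303894042969)
```

View pics/crop1.png

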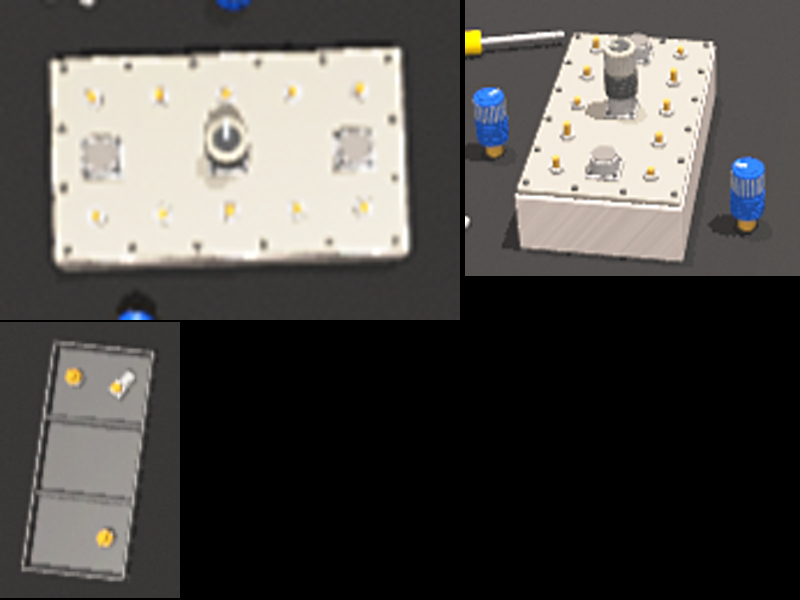

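The crop confirms it: the grey knurled load, with a pale line on top, sits in the middle port between two capped ports, and the blue ones stand apart. My masks clipped the lid and the tray, so I redo those with wider limits.

```bash
python3 - <<'E'
from h import *
for n in("top","side"):
    c=np.load(f"pics/{n}0.npz"); Q=pts(c); z=Q[...,2]
    k=(z>.058)&(z<.072)&(abs(Q[...,0]-.59)<.13)&(abs(Q[...,1]-.03)<.16); print(n,"lid",cv2.minAreaRect(Q[k][:,:2].astype(np.float32)))
    k=(abs(Q[...,0]-.59)<.13)&(abs(Q[...,1]-.03)<.16)&(z>.076)&(z<.095); l,_,st,ct=cv2.connectedComponentsWithStats(k.astype(np.uint8))
    print([ (np.round(Q[_==i].mean(0),4).tolist(),int(st[i,4])) for i in range(1,l) if st[i,4]>8])
    k=(z>.016)&(z<.032)&(Q[...,1]>.16)&(Q[...,1]<.41)&(abs(Q[...,0]-.56)<.2); k=cv2.morphologyEx(k.astype(np.uint8),cv2.MORPH_CLOSE,np.ones((3,3)))
    l,L,st,ct=cv2.connectedComponentsWithStats(k); i=1+np.argmax(st[1:,4]); print("tray",cv2.minAreaRect(Q[L==i][:,:2].astype(np.float32)),st[i])
c=np.load("pics/top0.npz")
for u,v in((183,189.5),(224,191.5),(212,287),(169.5,283)): print(ray(c,u,v,.025))
m=cv2.inRange(c["img"],(200,200,200),(255,255,255)); 
E
```

```text
top lid ((0.6082696914672852, 0.035825297236442566), (0.20925696194171906, 0.26684266328811646), 21.949323654174805)
[([0.61, -0.05, 0.0834], 68), ([0.603, 0.1187, 0.0831], 69)]
tray ((0.5724906921386719, 0.2135315090417862), (0.28030967712402344, 0.3944959342479706), 0.6442078948020935) [175 187  50 101 581]
side lid ((0.6084476709365845, 0.036136776208877563), (0.2131168395280838, 0.26983407139778137), 21.244680404663086)
[([0.6067, -0.0497, 0.0833], 59), ([0.5686, -0.0128, 0.0807], 12), ([0.6046, 0.042, 0.0855], 83), ([0.5661, 0.0325, 0.0789], 11), ([0.644, 0.0803, 0.081], 12), ([0.602, 0.1213, 0.0831], 120), ([0.6421, 0.1264, 0.0803], 11)]
tray ((0.5492419600486755, 0.6223763227462769), (0.28583306074142456, 0.7021397948265076), 4.645224094390869) [ 178  349  179   85 2055]
[0.70327769 0.39802001 0.025     ]
[0.69869577 0.28238358 0.025     ]
[0.43127803 0.30686461 0.025     ]
[0.44103845 0.42433397 0.025     ]
```

Load axis is at about (0.606, 0.035), top at z 0.134. The tray's well is at about (0.569, 0.353), yaw -0.09. I move over the load.

```bash
python3 -m creep '[[0,0,0,0.0267,0.0303,0,0.0854],[0,0,0,0.0267,0.0303,0,0.0854],[0,0,0,0.0267,0.0303,0,0.0854],[0,0,0,0.0267,0.0303,0,0.0854],[0,0,0,0.0267,0.0303,0,0.0854],[0,0,0,0.0267,0.0303,0,0.0854],[0,0,0,0.0267,0.0303,0,0.0854],[0,0,0,0.0267,0.0303,0,0.0854],[0,0,0,0.0267,0.0303,0,0.0854],[0,0,0,0.0267,0.0303,0,0.0854]]'
python3 -m creep '[[0,0,0,0.0267,0.0303,0,0.0854],[0,0,0,0.0267,0.0303,0,0.0854],[0,0,0,0.0267,0.0303,0,0.0854],[0,0,0,0.0267,0.0303,0,0.0854],[0,0,0,0.0267,0.0303,0,0.0854],[0,0,0,0.0267,0.0303,0,0.0854],[0,0,0,0.0267,0.0303,0,0.0854],[0,0,0,0.0267,0.0303,0,0.0854],[0,0,0,0,0,-0.02,0.0854],[0,0,0,0,0,-0.02,0.0854]]'
python3 - <<'E'
from h import *
o=readout.get_obs();print(o["position"],o["orientation"],o["joint_positions"],o["contact_force"])
E
```

```text
time_s: 0.93
position: [0.3925, -0.2051, 0.2311]
orientation: [0.993, 0.12, -0.0, 0.0]
contact_force: [0.5, -1.0, 0.1]
finger_gap: 0.0858
gripper_force: 0.0
time_s: 1.77
position: [0.6066, 0.0375, 0.1904]
orientation: [0.993, 0.121, 0.0, 0.0]
contact_force: [0.9, -1.2, -0.5]
finger_gap: 0.0851
gripper_force: 0.0
[0.60659846 0.0374515  0.19042648] [9.92633353e-01 1.21156518e-01 3.45300370e-04 6.82726358e-05] [ 9.33409614e-04  2.99790719e-01  1.20399194e+00 -5.26395859e-05
  1.63710798e+00  1.32881641e+00] [ 0.87605468 -1.16212241 -0.49408636]
```

```bash
python3 -m creep '[[0,0,0,-0.0003,-0.0027,-0.02,0.0854],[0,0,0,0,0,-0.025,0.07],[0,0,0,0,0,-0.025,0.06],[0,0,0,0,0,-0.012,0.05],[0,0,0,0,0,-0.006,0.042],[0,0,0,0,0,0,0.036],[0,0,0,0,0,0,0.036],[0,0,0,0,0,0,0.036]]'
python3 - <<'E'
from h import *
for n,(a,b,cc,d) in(("side",(170,290,220,380)),("top",(170,270,260,360))):
    c=read_camera(n); cv2.imwrite(f"pics/{n}1.png",cv2.resize(c["img"][a:b,cc:d],None,fx=4,fy=4,interpolation=cv2.INTER_CUBIC))
E
```

```text
time_s: 2.43
position: [0.606, 0.0327, 0.1053]
orientation: [0.993, 0.12, 0.002, 0.0]
contact_force: [-0.1, 1.4, 0.2]
finger_gap: 0.0356
gripper_force: 0.0
```

View pics/side1.png

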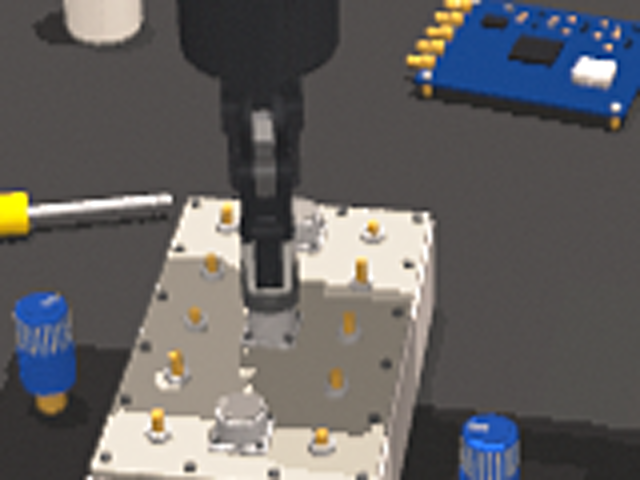

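The side view shows the fingers straddling the load on the middle port, clear of the screws and caps. I correct y by +2 mm, let it settle, then close.

```bash
python3 -m creep '[[0,0,0,0.0003,0.002,-0.001,0.036],[0,0,0,0,0,0,0.036],[0,0,0,0,0,0,0.036],[0,0,0,0,0,0,0.036]]'
python3 -m creep '[[0,0,0,0,0,0,0.026],[0,0,0,0,0,0,0.02],[0,0,0,0,0,0,0.02],[0,0,0,0,0,0,0.02]]'
```

```text
time_s: 2.87
position: [0.6054, 0.0348, 0.1024]
orientation: [0.993, 0.12, 0.0, 0.0]
contact_force: [-0.0, 0.5, 0.4]
finger_gap: 0.0358
gripper_force: 0.0
time_s: 3.2
position: [0.606, 0.0339, 0.1032]
orientation: [0.993, 0.119, 0.001, 0.001]
contact_force: [1.7, -5.5, 3.8]
finger_gap: 0.0265
gripper_force: 59.2
```

```bash
python3 -m creep '[[0,0,0,0,-0.001,0,0.02],[0,0,0.06,0,0,0.0004,0.02],[0,0,0.12,0,0,0.0004,0.02],[0,0,0.12,0,0,0.0004,0.02],[0,0,0.12,0,0,0.0004,0.02],[0,0,0.06,0,0,0.0004,0.02]]'; python3 -c "
from h import *;o=readout.get_obs();print(o['moment'],o['contact_force'])"
```

```text
time_s: 3.7
position: [0.6052, 0.0338, 0.1033]
orientation: [0.935, 0.355, -0.0, -0.0]
contact_force: [4.7, -1.6, -4.8]
finger_gap: 0.0271
gripper_force: 59.2
[-0.47006264 -0.81851752 -0.19496921] [ 4.71102096 -1.5806447  -4.75250406]
```

```bash
python3 -m creep '[[0,0,-0.12,0,0,0.0003,0.02],[0,0,-0.12,0,0,0.0003,0.02],[0,0,-0.12,0,0,0.0003,0.02],[0,0,-0.12,0,0,0.0003,0.02],[0,0,-0.12,0,0,0.0003,0.02],[0,0,-0.12,0,0,0.0003,0.02],[0,0,-0.12,0,0,0.0003,0.02],[0,0,-0.12,0,0,0.0003,0.02]]'; python3 -c "
from h import *;o=readout.get_obs();print(o['moment'],o['contact_force'])"
```

```text
time_s: 4.37
position: [0.6054, 0.0335, 0.1048]
orientation: [0.992, -0.123, -0.0, 0.0]
contact_force: [7.2, -2.8, -7.8]
finger_gap: 0.0269
gripper_force: 59.7
[-0.553489   -1.40099012  0.11958765] [ 7.15940864 -2.84374279 -7.75994954]
```

```bash
python3 -m creep '[[0,0,0.12,0.0006,-0.0002,0.0004,0.02],[0,0,0.12,0.0006,-0.0002,0.0004,0.02],[0,0,0.12,0,0,0.0004,0.02],[0,0,0.12,0,0,0.0003,0.02],[0,0,0.12,0,0,0.0003,0.02],[0,0,0.12,0,0,0.0003,0.02],[0,0,0.12,0,0,0.0003,0.02],[0,0,0.12,0,0,0.0003,0.02]]'; python3 -c "
from h import *;o=readout.get_obs();print(o['moment'],o['contact_force'])"
```

```text
time_s: 5.03
position: [0.6053, 0.0335, 0.1066]
orientation: [0.935, 0.355, -0.002, -0.001]
contact_force: [3.5, -0.7, -7.8]
finger_gap: 0.027
gripper_force: 60.1
[-0.23252927 -0.52777509 -0.17457748] [ 3.4581445  -0.67326875 -7.82160739]
```

```bash
python3 -m creep '[[0,0,-0.12,0.0004,0,0.0004,0.02],[0,0,-0.12,0.0002,0,0.0004,0.02],[0,0,-0.12,0,0,0.0003,0.02],[0,0,-0.12,0,0,0.0003,0.02],[0,0,-0.12,0,0,0.0003,0.02],[0,0,-0.12,0,0,0.0003,0.02],[0,0,-0.12,0,0,0.0003,0.02],[0,0,-0.12,0,0,0.0003,0.02]]'; python3 - <<'E'
from h import *
o=readout.get_obs();print(o['moment'],o['contact_force'])
c=read_camera("side");Q=pts(c);np.savez("pics/side2.npz",**c)
cv2.imwrite("pics/side2.png",cv2.resize(c["img"][190:310,220:360],None,fx=5,fy=5,interpolation=cv2.INTER_CUBIC))
z=Q[...,2];k=(abs(Q[...,0]-.59)<.13)&(abs(Q[...,1]-.03)<.16)&(z>.076)&(z<.095); n,L,st,_=cv2.connectedComponentsWithStats(k.astype(np.uint8))
print([np.round(Q[L==i].mean(0),4).tolist() for i in range(1,n) if st[i,4]>8])
E
```

```text
time_s: 5.7
position: [0.606, 0.0335, 0.1092]
orientation: [0.992, -0.123, -0.002, 0.0]
contact_force: [5.9, -1.8, -9.1]
finger_gap: 0.0267
gripper_force: 60.1
[-0.28868829 -1.15962666  0.1470124 ] [ 5.91729924 -1.81592884 -9.13293138]
[[0.6029, -0.05, 0.0835], [0.5685, -0.013, 0.0806], [0.6048, 0.0407, 0.0841], [0.5663, 0.0322, 0.0795], [0.6441, 0.0802, 0.0807], [0.6021, 0.1209, 0.0832], [0.6426, 0.1249, 0.0792]]
```

View pics/side2.png

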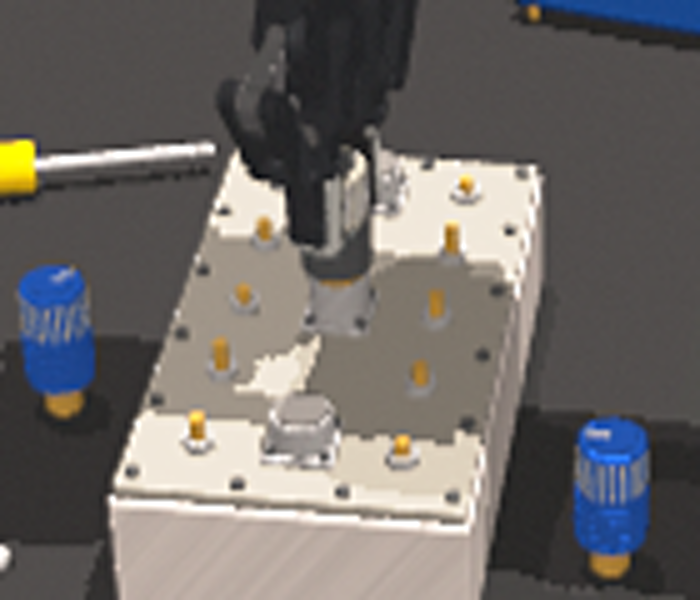

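The brass shank now shows between the body and the port, at about (340,285) in the crop. The screws and caps are where they were, so the duplexer hasn't moved. I keep going.

```bash
python3 -m creep '[[0,0,0.12,0.0004,0,0.0003,0.02],[0,0,0.12,0.0003,-0.0002,0.0003,0.02],[0,0,0.12,0,0,0.0003,0.02],[0,0,0.12,0,0,0.0003,0.02],[0,0,0.12,0,0,0.0003,0.02],[0,0,0.12,0,0,0.0003,0.02],[0,0,0.12,0,0,0.0003,0.02],[0,0,0.12,0,0,0.0003,0.02]]'; python3 -m creep '[[0,0,-0.12,0.0003,0,0.0003,0.02],[0,0,-0.12,0.0002,0,0.0003,0.02],[0,0,-0.12,0,0,0.0003,0.02],[0,0,-0.12,0,0,0.0003,0.02],[0,0,-0.12,0,0,0.0003,0.02],[0,0,-0.12,0,0,0.0003,0.02],[0,0,-0.12,0,0,0.0003,0.02],[0,0,-0.12,0,0,0.0003,0.02]]'
```

```text
time_s: 6.42
position: [0.606, 0.0336, 0.1121]
orientation: [0.934, 0.356, -0.003, -0.001]
contact_force: [-1.4, -2.0, -5.4]
finger_gap: 0.0265
gripper_force: 60.4
time_s: 7.08
position: [0.6065, 0.0333, 0.1144]
orientation: [0.993, -0.121, -0.003, 0.0]
contact_force: [-1.4, -1.4, -6.2]
finger_gap: 0.0264
gripper_force: 60.4
```

```bash
python3 -m creep '[[0,0,0.12,0,0,0.0003,0.02],[0,0,0.12,0,0,0.0003,0.02],[0,0,0.12,0,0,0.0003,0.02],[0,0,0.12,0,0,0.0003,0.02],[0,0,0.12,0,0,0.0003,0.02],[0,0,0.12,0,0,0.0003,0.02],[0,0,0.12,0,0,0.0003,0.02],[0,0,0.12,0,0,0.0003,0.02]]'; python3 -m creep '[[0,0,-0.12,0,0,0.0003,0.02],[0,0,-0.12,0,0,0.0003,0.02],[0,0,-0.12,0,0,0.0003,0.02],[0,0,-0.12,0,0,0.0003,0.02],[0,0,-0.12,0,0,0.0003,0.02],[0,0,-0.12,0,0,0.0003,0.02],[0,0,-0.12,0,0,0.0003,0.02],[0,0,-0.12,0,0,0.0003,0.02]]'
```

```text
time_s: 7.75
position: [0.6072, 0.0337, 0.1178]
orientation: [0.934, 0.356, -0.001, -0.001]
contact_force: [0.2, -0.6, -1.0]
finger_gap: 0.0265
gripper_force: 60.8
time_s: 8.42
position: [0.6076, 0.0338, 0.1207]
orientation: [0.993, -0.121, -0.001, -0.0]
contact_force: [-0.6, -0.2, -2.7]
finger_gap: 0.0267
gripper_force: 60.9
```

```bash
python3 -m creep '[[0,0,0,0,0,0.002,0.02],[0,0,0,0,0,0.004,0.02],[0,0,0,0,0,0.008,0.02],[0,0,0,0,0,0.015,0.02],[0,0,0,0,0,0.02,0.02],[0,0,0,0,0,0.015,0.02],[0,0,0,0,0,0.006,0.02],[0,0,0,0,0,0,0.02]]'; python3 - <<'E'
from h import *
c=read_camera("side");np.savez("pics/side3.npz",**c)
o=readout.get_obs();print(o['joint_positions'],o['contact_force'],o['position'])
cv2.imwrite("pics/side3.png",cv2.resize(c["img"][150:310,220:360],None,fx=3.7,fy=3.7,interpolation=cv2.INTER_CUBIC))
Q=pts(c);z=Q[...,2];k=(abs(Q[...,0]-.59)<.13)&(abs(Q[...,1]-.03)<.16)&(z>.076)&(z<.095); n,L,st,_=cv2.connectedComponentsWithStats(k.astype(np.uint8))
print([np.round(Q[L==i].mean(0),4).tolist() for i in range(1,n) if st[i,4]>8])
k=(abs(Q[...,0]-.607)<.03)&(abs(Q[...,1]-.034)<.03)&(z>.1)
print("lowest",np.sort(z[k])[:12])
E
```

```text
time_s: 9.08
position: [0.6091, 0.0332, 0.1942]
orientation: [0.993, -0.119, 0.002, -0.0]
contact_force: [0.6, -0.2, -2.5]
finger_gap: 0.0266
gripper_force: 60.9
[-6.13444969e-03  3.03336617e-01  1.19597905e+00  8.22324471e-05
  1.64096463e+00  1.80313193e+00] [ 0.07834511 -0.58242037 -1.77701945] [0.60853539 0.03319061 0.19229911]
[[0.6101, -0.0478, 0.0827], [0.5688, -0.013, 0.0806], [0.6063, 0.0344, 0.0837], [0.6439, 0.0808, 0.0819], [0.5639, 0.0767, 0.078], [0.6021, 0.1212, 0.083], [0.6426, 0.1246, 0.0795]]
lowest [0.16064069 0.16075814 0.16152425 0.16158345 0.16159461 0.1626176
 0.16318078 0.16382585 0.16385286 0.16447681 0.16504443 0.16520438]
```

View pics/side3.png

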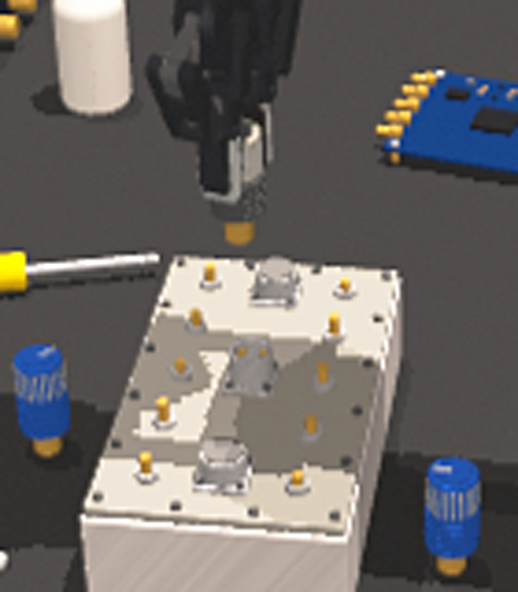

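The load hangs free and upright in the fingers, shank at about (238,232) in the crop. The port is empty and the duplexer unmoved. I carry it to the tray.

```bash
python3 -m creep '[[0,0,0,-0.002,0.017,0,0.02],[0,0,0,-0.004,0.034,0,0.02],[0,0,0,-0.005,0.038,0,0.02],[0,0,0,-0.005,0.038,0,0.02],[0,0,0,-0.005,0.038,0,0.02],[0,0,0,-0.005,0.038,0,0.02],[0,0,0,-0.005,0.038,0,0.02],[0,0,0,-0.004,0.038,0,0.02],[0,0,0,-0.003,0.028,0,0.02],[0,0,0,-0.001,0.013,0,0.02]]'; python3 -m creep '[[0,0,0,0,0,-0.015,0.02],[0,0,0,0,0,-0.03,0.02],[0,0,0,0,0,-0.03,0.02],[0,0,0,0,0,-0.03,0.02],[0,0,0,0,0,-0.02,0.02],[0,0,0,0,0,-0.01,0.02],[0,0,0,0,0,0,0.02],[0,0,0,0,0,0,0.02]]';  python3 - <<'E'
from h import *
c=read_camera("side")
o=readout.get_obs();print(o['contact_force'],o['position'])
cv2.imwrite("pics/side4.png",cv2.resize(c["img"][300:450,160:370],None,fx=3.7,fy=3.7,interpolation=cv2.INTER_CUBIC))
E
```

```text
time_s: 9.97
position: [0.5674, 0.3567, 0.1894]
orientation: [0.993, -0.117, -0.002, 0.0]
contact_force: [-1.0, -0.1, -1.7]
finger_gap: 0.0268
gripper_force: 60.8
time_s: 10.63
position: [0.5695, 0.3528, 0.0568]
orientation: [0.993, -0.12, -0.0, 0.0]
contact_force: [0.3, -0.6, -1.7]
finger_gap: 0.0269
gripper_force: 60.9
[-0.20318839  0.31628932 -1.25174382] [0.57015363 0.35322623 0.0582668 ]
```

View pics/side4.png

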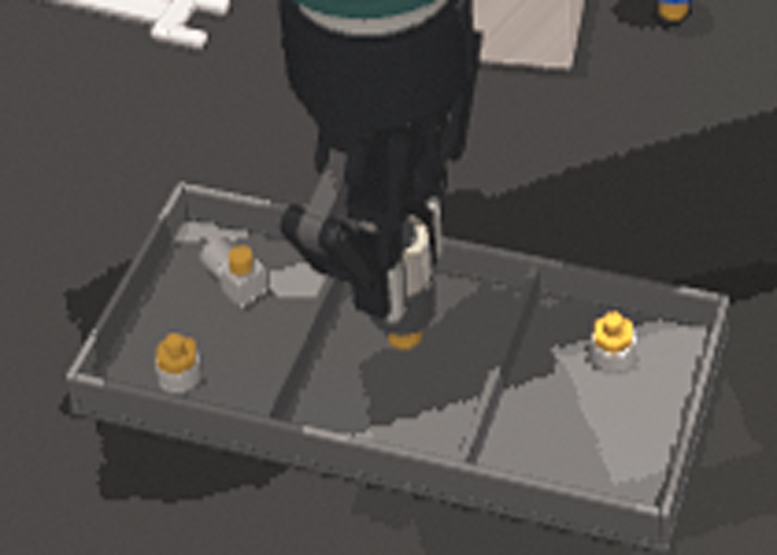

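The load is over the middle of the empty compartment, shank at about (405,340) in the crop. I lower it gently.

```bash
python3 -m creep '[[0,0,0,0,0,-0.007,0.02],[0,0,0,0,0,-0.006,0.02],[0,0,0,0,0,-0.003,0.02],[0,0,0,0,0,-0.001,0.02],[0,0,0,0,0,0,0.02]]'; python3 -m creep '[[0,0,0,0,0,-0.001,0.02],[0,0,0,0,0,-0.001,0.02],[0,0,0,0,0,0,0.02]]'
```

```text
time_s: 11.1
position: [0.5691, 0.353, 0.0392]
orientation: [0.993, -0.12, -0.0, 0.0]
contact_force: [0.3, 0.7, -1.4]
finger_gap: 0.0266
gripper_force: 60.9
time_s: 11.35
position: [0.5696, 0.3533, 0.0384]
orientation: [0.993, -0.12, 0.0, -0.0]
contact_force: [-0.2, -0.2, 1.9]
finger_gap: 0.027
gripper_force: 61.3
```

```bash
python3 -m creep '[[0,0,0,0,0,-0.0005,0.02],[0,0,0,0,0,0,0.02],[0,0,0,0,0,0,0.02]]'; python3 -m creep '[[0,0,0,0,0,0,0.028],[0,0,0,0,0,0,0.032],[0,0,0,0,0,0,0.038],[0,0,0,0,0,0,0.046],[0,0,0,0,0,0,0.05],[0,0,0,0,0,0,0.05],[0,0,0,0,0,0,0.05]]'
```

```text
time_s: 11.6
position: [0.5697, 0.3533, 0.0383]
orientation: [0.993, -0.12, 0.001, -0.0]
contact_force: [-2.3, -1.4, 4.8]
finger_gap: 0.0271
gripper_force: 61.6
time_s: 12.18
position: [0.5693, 0.3531, 0.0369]
orientation: [0.993, -0.12, -0.0, 0.0]
contact_force: [-0.1, -0.1, 0.4]
finger_gap: 0.0499
gripper_force: 0.0
```

Contact was made before release. I retreat upwards and back, then look.

```bash
python3 -m creep '[[0,0,0,0,0,0.005,0.05],[0,0,0,0,0,0.01,0.05],[0,0,0,0,0,0.02,0.05],[0,0,0,0,0,0.03,0.05],[0,0,0,0,0,0.03,0.05],[0,0,0,0,0,0.03,0.05],[0,0,0,0,0,0.03,0.05],[0,0,0,0,0,0.02,0.05],[0,0,0,0,0,0.01,0.05],[0,0,0,0,0,0,0.05]]'; python3 - <<'E'
from h import *
c=read_camera("side")
cv2.imwrite("pics/side5.png",c["img"][150:470,120:440])
Q=pts(c);z=Q[...,2];k=(abs(Q[...,0]-.569)<.035)&(abs(Q[...,1]-.353)<.04)&(z>.06)&(z<.08)
print(Q[k].min(0),Q[k].max(0))
E
```

```text
time_s: 13.02
position: [0.5701, 0.3535, 0.2262]
orientation: [0.993, -0.12, 0.003, -0.002]
contact_force: [0.0, -0.5, -0.9]
finger_gap: 0.0495
gripper_force: 0.0
[0.55607355 0.33929427 0.06004019] [0.58359953 0.36884358 0.07410162]
```

View pics/side5.png

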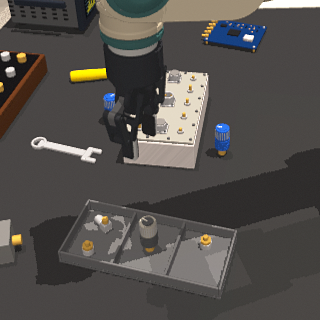

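The load stands upright in the middle compartment at about (148,235) in the crop. The adapters and duplexer are undisturbed and the gripper is clear, so I hand in.

```bash
python3 -c "
from bench import ticket;print(ticket.hand_in())"
```

```text
the job is handed in; nothing more can be done
None
```

The dummy load was twisted loose and set down upright in the tray's middle compartment, the duplexer and adapters look unmoved in the camera views, and the job is handed in at about 13 s; hand-in gave no verdict.

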